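# Load a disc punch through the spring gate of the press dock

### The job

Stand the thickest of the three loose steel punches upright in the socket of the aluminium carrier and set the carrier on the steel dock plate, rounded nose towards the converging rails. Then push it, without lifting it over, along the rails and through the spring gate until the nose is fully home in the V at the end and the gate has sprung shut behind it, and slide the bolt fully in behind the carrier. Leave the two thinner punches and the flux jar standing where they are.

Things in the scene. Friction and masses are not known exactly. Their poses are not given: they have to be found in the camera images.
- dock: Fixed fixture: dark steel base plate 345 x 124 x 6 mm flat on the bench with a lane of aluminium rails, open from above. Origin: on the lane's centre line at the gate, at bench height; x along the lane in the pushing direction, y left of that, z up. Plate: x -180..165, y -62..62 mm, top at z 6. Tallest parts: the gate's hinge posts, top at z 46.
- apron (a point): Point on the plate's top at dock x -125 mm, y 0: middle of the bare apron (x -180..-87) where the carrier can be set down with its origin here. Converging rails follow, 20 mm high, 10 mm thick: inner faces y +-48 at x -87 narrowing to +-27 at x -37, then parallel to x -6 mm.
- gate_line (a point): Point on the plate's top at dock x 0, y 0, under the meeting edges of the two gate leaves. Behind the gate: side walls 26 mm high, inner faces y +-35 mm, up to x 52; then guides narrow to y +-27 from x 67 to 112 mm.
- home (a point): Point on the plate's top at dock x 92.5 mm, y 0: the carrier's origin lies here when its nose is fully home in the V (90 degree V nest, 24 mm high, apex at x 147 mm). The carrier's rear face is then at x 48 mm, clear of the leaves' sweep.
- gate_left (a joint): Angle (rad) of the gate leaf on the lane's +y side: upright hinge at dock x 0, y 31 mm; leaf 30 mm long to the lane's middle, 30 mm high (z 10..40), 3 mm thick. 0 = shut; grows to 1.5 swinging inward (to dock +x); cannot swing outward. A weak spring (0.4 to 1.1 N at the tip) shuts it once nothing stands in its 31 mm sweep behind the gate line.
- gate_right (a joint): The same for the mirrored leaf on the -y side of the lane.
- bolt (a joint): Travel (m) of the bolt on the bay's -y side, along dock +y: 0 = drawn back, 0.040 = fully in; starts near 0. An 8 mm steel rod at dock x 41 mm, 22 mm above the bench, that slides in behind the rear face of a carrier that is home (3 mm play). Stays where left, friction about 1.5 N. A carrier that is not home blocks it.
- bolt_knob (a point): Top centre of the bolt's upright black knob, 60 mm above the bench: 14 mm diameter, 26 mm tall, on a 10 mm stem; clear all round above 35 mm. Drawn back it is at dock x 41, y -94 mm, fully in at y -54 mm.
- carrier: Loose aluminium block 89 long x 50 wide x 30 mm high, about 0.3 kg, with a half-round nose (radius 25 mm) at its +x end and a flat rear face. Origin: centre of its underside at mid-length (nose tip x +44.5, rear face x -44.5 mm); x towards the nose, z up. Can be gripped across its 50 mm width. Round blind socket in its top at x -22.5 mm.
- socket (a point): Centre of the floor of the carrier's socket: 8 mm above the carrier's underside, 22 mm below its top; socket diameter 25.5 mm with a chamfered mouth.
- thick_punch: Thickest punch: loose plain steel cylinder, 23 mm diameter, 56 mm tall, 0.18 kg, standing on the bench. Origin: centre of its underside, z along its axis. It fits the socket with about 2.5 mm play in diameter and then stands 34 mm out of the carrier.
- medium_punch: Bystander: steel cylinder 16 mm diameter, 53 mm tall, standing; origin at the centre of its underside.
- thin_punch: Bystander: steel cylinder 11 mm diameter, 50 mm tall, standing; origin at the centre of its underside. The three punches stand in a rough row in unknown order, about 50 mm or more apart.
- flux_jar: Bystander: white screw-top jar, 38 mm diameter, 61 mm tall, standing; origin at the centre of its underside.
There are look-alikes about, which are no part of the job. Leave any black look-alike of the carrier alone.

How it is judged:
By the outcome, as a careful person would: the job done as asked, in the order asked, and still so for the second after the job is handed in, with the robot touching nothing.
It also fails if it takes over 72 s, if anything falls off the work surface, if the arm or the gripper's body presses on something with over 40 N, if the wrist force passes 120 N, or if a joint passes its speed limit or range.

### The arm

A 6-joint arm with a two-finger parallel gripper is mounted at the origin on the work surface; the furniture and walls round the work are solid. World frame = base frame: x ahead of the robot, y to its left, z up, the work surface at z = 0. Lengths are in m, angles in rad, forces in N, time in s.
With the tool pointing down it reaches from about 0.3 to 1 m from the base axis. Payload 5.1 kg.
Tool frame: the origin (TCP) lies between the finger pads; the fingertips stand 14 mm ahead of it and the grasp point (between the pads) lies 5 mm behind it (finger_overhang is the distance from the TCP to the fingertips, in m); z points along the fingers, y is the line along which they close (so a half turn about z gives the same grasp; the last joint's range is limited). The gripper opens to 95 mm and grips with 3 to 60 N. Pads are 20 mm wide; open, the fingers measure 119 mm over their backs; the gripper's body (75 mm by 180 mm) begins 59 mm behind the grasp point.
Start: joints at [-1.33, 0.124, 1.65, -0, 1.367, -0.083], TCP at [0.207, -0.616, 0.229] pointing down, gripper open.
Joint ranges: [-2.61, 2.61], [-1.02, 2.33], [0.03, 2.71], [-1.35, 4.49], [0.32, 2.68], [-2.91, 2.91]. Speed limits (rad/s): [2.57, 2.57, 3.14, 3.14, 3.14, 3.14].

### API

Orientations are given as a unit quaternion [w, x, y, z].
In Python, from station import * gives the robot as it stands.
- The arm moves only by the tool play_rows, never from a script. Its arguments are lists of equal length, an entry for each row: "delta_pos": the shift along the tool's x, y, z each as a share of 100 mm, from -1 to 1, a list of three; "turn": the turn, a rotation vector about the tool's x, y, z each as a share of 0.12 rad, from -1 to 1, a list of three; "fingers": the closure, from -1 (fully open) to 1 (shut). A call has 1 to 10 rows; each row shifts and turns the commanded pose from where the row before left it, along the tool's axes as they then stand; what a row does not reach is not made up. A row lasts 1/12 s, in which the tool goes at most 41.7 mm and 7.16 degrees, less where a joint would pass 70% of its speed; a pose out of reach is approached as far as the arm can. A call with a number of a shift or a turn outside -1 to 1 is refused whole. A call with a gripper value outside its range is refused whole. The fingers move at their own pace and stop on an object; "grip_force" is the grip in N (left out, the last holds). Time passes only in rows, so rows that do not move let the fingers close. It gives the time, the measured TCP pose, the force, the opening and the grip force at its end, in the units of the state.
- observe(): the state, without advancing time (a new reading comes with each control period).
- get_image(name): name is "side" or "top" or "wrist"; returns the picture (384x512x3 uint8, red, green, blue); there is no depth.
- calibration(name): a dict with "camera_matrix" (3x3 intrinsics, pixels), "R" (3x3) and "t" (3): a world point X has camera coordinates R X + t; the wrist camera has in their place "T_tool_cam" (4x4, takes a point from camera to tool coordinates, whose origin is the TCP and whose axes are the flange's). Camera axes: x right, y down, z forward; pixel columns grow to the right and rows downward; lengths in m; the calibration is good to about 2 mm. The wrist camera is an equidistant fisheye: a pixel r from the principal point sees the ray r / f radians off the axis. A picture is of the moment at which its call begins: read the wrist's pose just before it. calibration takes no time and is no camera call.
- close_job(): hands the job in; it is judged then, once.
The state is a dict: "t": time; "q": joint angles; "qd": joint speeds; "joint_torque": joint torques, N m; "eef_pos": TCP position; "tool_rot": TCP orientation; "contact_force": force on the tool from outside, world axes, zero at the start; "wrist_torque": the same for the moment, N m; "gripper_width": opening from 0.0 (shut) to 1.0 (fully open); "grasp_force": force on a finger pad.
Only numpy, scipy, OpenCV 4.12 (cv2) and the standard library are available. Lean on these libraries where they do the work, as an engineer would, in place of code of your own. Each camera call takes 0.05 s, during which the arm holds its last target. There are 200 camera calls.

## Working session

There is one attempt and no reset: what is moved stays moved. The work goes in short steps, Python scripts to look and compute and a tool call to move; the robot and the scene stay as the last step left them, time stands still between calls to the robot, and variables do not carry over. Pictures are saved under pics/ and viewed, at most 10 in all, crops included, and the job is handed in when it is done.

Besides the shell and the picture viewer there is one more tool, called after "Call:" by a JSON object that holds its "api" and its "payload". play_rows: Moves the arm, as the interface text tells. Shift numbers are shares of 100 mm and turn numbers shares of 0.12 rad, none past 1 either way. Its arguments: {"type":"object","properties":{"delta_pos":{"type":"array"},"turn":{"type":"array"},"fingers":{"type":"array"},"grip_force":{"type":"number"}},"required":["delta_pos","turn","fingers"]}

```bash
mkdir -p pics; ls; python3 - <<'E'
from station import *
import cv2,numpy as np
s=observe();print(s)
for n in("side","top","wrist"):
    im=get_image(n);cv2.imwrite(f"pics/{n}0.png",im[:,:,::-1]);c=calibration(n);print(n,{k:np.round(v,4).tolist() for k,v in c.items()})
E
```

```text
pics
{'t': 0.0, 'q': array([-1.32957008e+00,  1.24483355e-01,  1.65166989e+00, -2.27288791e-05,
        1.36746467e+00, -8.26067625e-02]), 'qd': array([-0.00153572, -0.00148034,  0.00062069,  0.00057596,  0.00022889,
       -0.00014262]), 'joint_torque': array([-2.18018990e-04, -4.17601776e+01, -3.59930706e+01,  7.75245368e-02,
        4.93833655e-02, -1.79356821e-04]), 'eef_pos': array([ 0.20664898, -0.61563742,  0.22740351]), 'tool_rot': array([-1.00856333e-03,  9.86919258e-01,  1.61212133e-01, -9.13201167e-05]), 'contact_force': array([-0.32327453, -1.05365129,  0.08845189]), 'wrist_torque': array([-0.02694229, -0.00346676, -0.0205685 ]), 'grasp_force': 0.0, 'gripper_width': 0.9969340312770677}
side {'camera_matrix': [[373.8748, 0.0, 263.6194], [0.0, 373.8748, 189.9394], [0.0, 0.0, 1.0]], 'R': [[-0.9995, 0.02, 0.0237], [-0.0114, 0.473, -0.881], [-0.0288, -0.8808, -0.4726]], 't': [0.4311, 0.1409, 1.2399]}
top {'camera_matrix': [[495.1549, 0.0, 254.5688], [0.0, 495.1549, 188.3061], [0.0, 0.0, 1.0]], 'R': [[-0.2521, -0.9677, -0.0017], [-0.8668, 0.2266, -0.4442], [0.4302, -0.1105, -0.8959]], 't': [-0.0481, 0.4378, 1.721]}
wrist {'camera_matrix': [[297.3186, 0.0, 259.8341], [0.0, 297.3186, 192.3165], [0.0, 0.0, 1.0]], 'T_tool_cam': [[0.0004, -0.9591, -0.2832, 0.08], [1.0, 0.0002, 0.0008, 0.0001], [-0.0008, -0.2832, 0.9591, -0.1558], [0.0, 0.0, 0.0, 1.0]]}
```

View pics/top0.png

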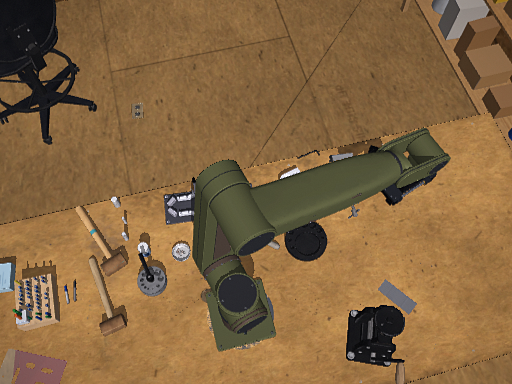

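View pics/side0.png

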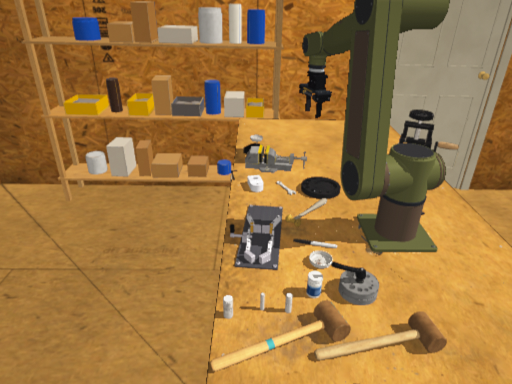

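The side view shows the dock at about (260,237), punches at (228,307), (263,300) and (289,302), and the jar at (315,285). The carrier is possibly the pale block at (255,184). The top view is partly hidden by the arm. I'll enlarge these areas.

```bash
cat > h.py <<'E'
import numpy as np,cv2
from scipy.spatial.transform import Rotation as Ro
from station import *
def cast(n,u,v,z,s=None):
    c=calibration(n);K=np.array(c["camera_matrix"])
    if n!="wrist":
        R=np.array(c["R"]);t=np.array(c["t"]);d=R.T@np.linalg.solve(K,[u,v,1]);o=-R.T@t
    else:
        T=np.array(c["T_tool_cam"]);a=np.array([u-K[0,2],v-K[1,2]])/K[0,0];r=np.hypot(*a)+1e-9
        d=np.r_[a/r*np.sin(r),np.cos(r)];Rt=rot(s);d=Rt@T[:3,:3]@d;o=Rt@T[:3,3]+s["eef_pos"]
    return o+d*(z-o[2])/d[2]
def rot(s): return Ro.from_quat(np.asarray(s["tool_rot"])[[1,2,3,0]]).as_matrix()
def proj(n,X,s=None):
    c=calibration(n);K=np.array(c["camera_matrix"])
    if n!="wrist": p=K@(np.array(c["R"])@X+np.array(c["t"]));return p[:2]/p[2]
    T=np.array(c["T_tool_cam"]);p=rot(s).T@(np.asarray(X)-s["eef_pos"]);p=T[:3,:3].T@(p-T[:3,3])
    th=np.arctan2(np.hypot(*p[:2]),p[2]);return K[:2,2]+K[0,0]*th*p[:2]/(np.hypot(*p[:2])+1e-12)
def togo(X,yaw=None,s=None):
    "shift along the tool's axes in shares to world X"
    s=s or observe();return np.round(rot(s).T@(np.asarray(X)-s["eef_pos"])/.1,3)
def yaw(s):
    R=rot(s);return np.arctan2(R[1,0],R[0,0])
E
python3 - <<'E'
import cv2,numpy as np
from h import *
a=cv2.imread("pics/side0.png")[120:330,215:345];b=cv2.imread("pics/wrist0.png")
a=cv2.resize(a,None,fx=2.8,fy=2.8,interpolation=3);b=cv2.resize(b,(430,322))
c=np.zeros((588,800,3),np.uint8);c[:588,:364]=a;c[:322,368:798]=b
t=cv2.imread("pics/top0.png")[135:265,95:365];c[326:532,368:798]=cv2.resize(t,(430,206),interpolation=3)
cv2.imwrite("pics/c1.png",c)
for p in[(228,318),(263,310),(289,312),(315,296),(255,188),(260,237),(245,209),(283,209),(237,265),(279,267)]:print(p,cast("side",*p,0).round(3))
E
```

```text
(228, 318) [0.525 0.367 0.   ]
(263, 310) [ 0.44   0.342 -0.   ]
(289, 312) [0.376 0.348 0.   ]
(315, 296) [0.303 0.293 0.   ]
(255, 188) [ 0.46  -0.303  0.   ]
(260, 237) [0.444 0.032 0.   ]
(245, 209) [ 0.496 -0.141  0.   ]
(283, 209) [ 0.358 -0.143  0.   ]
(237, 265) [0.511 0.171 0.   ]
(279, 267) [0.391 0.178 0.   ]
```

View pics/c1.png

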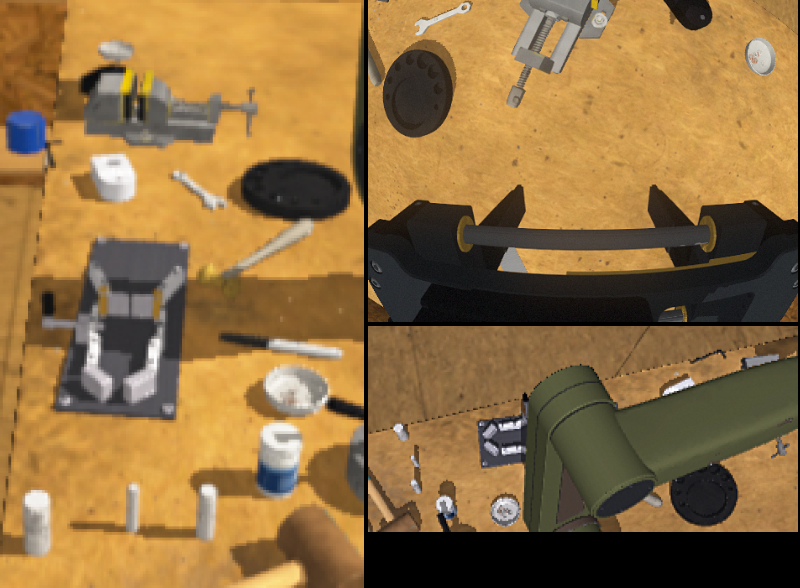

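The crop shows the dock with its apron at the far end, so the pushing direction is roughly world +y. The gate is at crop (130,300) and the knob on the left at (47,300). The aluminium carrier with its socket is at crop (113,175), world about (0.46,-0.30). The thickest punch is the leftmost, at crop (37,520), world about (0.525,0.367). I'll move over the carrier for a closer look.

Call:
{"api": "play_rows", "payload": {"delta_pos": [[0.3, -0.22, 0], [0.3, -0.22, 0], [0.3, -0.22, 0], [0.3, -0.22, 0], [0.3, -0.22, 0], [0.3, -0.22, 0], [0.3, -0.22, 0], [0.3, -0.22, 0], [0.3, -0.22, 0], [0, 0, 0]], "turn": [[0, 0, 0], [0, 0, 0], [0, 0, 0], [0, 0, 0], [0, 0, 0], [0, 0, 0], [0, 0, 0], [0, 0, 0], [0, 0, 0], [0, 0, 0]], "fingers": [-1, -1, -1, -1, -1, -1, -1, -1, -1, -1]}}

```text
t: 0.98
eef_pos: [0.4023, -0.338, 0.2284]
tool_rot: [-0.001, 0.986, 0.164, 0.001]
contact_force: [0.1, -0.4, 0.9]
gripper_width: 0.998
grasp_force: 0.0
```

```bash
python3 - <<'E'
from h import *
s=observe();im=get_image("wrist")[:,:,::-1];print(s["eef_pos"],yaw(s),s["qd"].round(2))
np.save("s1.npy",np.r_[s["eef_pos"],s["tool_rot"]])
cv2.imwrite("pics/w1.png",im)
tp=get_image("top")[:,:,::-1];cv2.imwrite("pics/top1.png",tp)
c=np.zeros((560,768,3),np.uint8);c[:384,:512]=im;c[384:544,:560]=cv2.resize(tp[130:250,100:320],(560,306),interpolation=3)[:160] if 0 else 0
cv2.imwrite("pics/w1v.png",cv2.resize(im,(768,576),interpolation=3))
E
```

```text
[ 0.40225285 -0.33803492  0.22838809] 0.3296718774082879 [-0.08  0.02 -0.02 -0.07 -0.02 -0.07]
```

View pics/w1v.png

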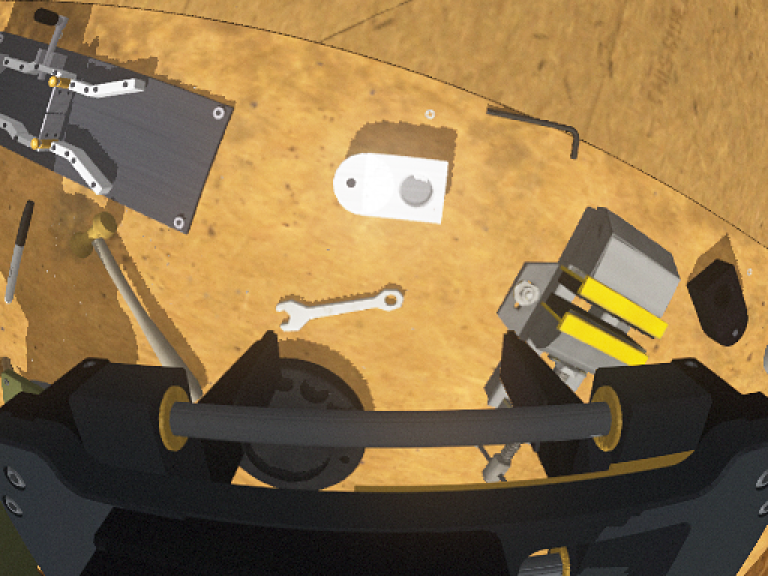

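The wrist view (enlarged 1.5x) shows the carrier's nose at (334,184), its rear corners at (448,160) and (441,223), and its socket at (416,190). The nose already points towards the dock, whose apron corners are at (233,104) and (188,233).

```bash
python3 - <<'E'
from h import *
v=np.load("s1.npy");s=dict(eef_pos=v[:3],tool_rot=v[3:])
im=cv2.imread("pics/w1.png");hsv=cv2.cvtColor(im,cv2.COLOR_BGR2HSV)
m=((hsv[...,1]<40)&(hsv[...,2]>150)).astype(np.uint8);m[:95]=0;m[155:]=0;m[:,:210]=0;m[:,310:]=0
m=cv2.morphologyEx(m,cv2.MORPH_CLOSE,np.ones((15,15)))
c=max(cv2.findContours(m,0,1)[0],key=cv2.contourArea)[:,0]
w=np.array([cast("wrist",*p,.03,s)[:2] for p in c]);r=cv2.minAreaRect((w*1000).astype(np.float32));print("rect",r,cv2.boxPoints(r))
print("hole",cast("wrist",350/1.5,183/1.5,.03,s),"sock",cast("wrist",416/1.5,190/1.5,.03,s))
A=cast("wrist",233/1.5,104/1.5,.006,s);B=cast("wrist",188/1.5,233/1.5,.006,s);print("dock corners",A,B,np.linalg.norm(A-B))
d=B-A;ax=np.array([d[1],-d[0]]);ax/=np.linalg.norm(ax);ax*=np.sign(ax[1]);print("axis",ax,np.arctan2(ax[1],ax[0]),"apron",(A+B)[:2]/2+ax*.055)
# punches from side
for p in[(228,318),(263,310),(289,312)]:print(cast("side",*p,0).round(3))
E
```

```text
rect ((458.9285583496094, -317.7626647949219), (50.12275695800781, 88.84503936767578), 13.267621040344238) [[ 424.34116 -280.27744]
 [ 444.73105 -366.75107]
 [ 493.51596 -355.2479 ]
 [ 473.12607 -268.77426]]
hole [ 0.45130765 -0.28810604  0.03      ] sock [ 0.46281569 -0.33930216  0.03      ]
dock corners [ 0.48613801 -0.16583861  0.006     ] [ 0.36276991 -0.15552994  0.006     ] 0.12379805039874836
axis [0.08327004 0.99652702] 1.48742975872332 apron [ 0.42903381 -0.10587529]
[0.525 0.367 0.   ]
[ 0.44   0.342 -0.   ]
[0.376 0.348 0.   ]
```

Call:
{"api": "play_rows", "payload": {"delta_pos": [[0.12, -0.39, 0], [0.12, -0.39, 0], [0.12, -0.39, 0], [0.12, -0.39, 0], [0.12, -0.39, 0], [0.12, -0.39, 0], [0.12, -0.39, 0], [0.12, -0.39, 0], [0.12, -0.39, 0], [0.12, -0.39, 0]], "turn": [[0, 0, 0], [0, 0, 0], [0, 0, 0], [0, 0, 0], [0, 0, 0], [0, 0, 0], [0, 0, 0], [0, 0, 0], [0, 0, 0], [0, 0, 0]], "fingers": [-1, -1, -1, -1, -1, -1, -1, -1, -1, -1]}}

```text
t: 1.92
eef_pos: [0.3893, 0.0658, 0.2289]
tool_rot: [0.0, 0.987, 0.16, 0.001]
contact_force: [1.9, 0.8, 0.1]
gripper_width: 0.997
grasp_force: 0.0
```

Call:
{"api": "play_rows", "payload": {"delta_pos": [[0.26, -0.3, 0], [0.26, -0.3, 0], [0.26, -0.3, 0], [0.26, -0.3, 0], [0.26, -0.3, 0], [0.26, -0.3, 0], [0.26, -0.3, 0], [0, 0, 0], [0, 0, 0]], "turn": [[0, 0, 0], [0, 0, 0], [0, 0, 0], [0, 0, 0], [0, 0, 0], [0, 0, 0], [0, 0, 0], [0, 0, 0], [0, 0, 0]], "fingers": [-0.7, -0.7, -0.7, -0.7, -0.7, -0.7, -0.7, -0.7, -0.7]}}

```text
t: 2.67
eef_pos: [0.4962, 0.3223, 0.2272]
tool_rot: [0.001, 0.987, 0.161, -0.001]
contact_force: [-1.1, 0.4, -1.0]
gripper_width: 0.847
grasp_force: 0.0
```

```bash
python3 - <<'E'
from h import *
s=observe();im=get_image("wrist")[:,:,::-1];print(s["eef_pos"],yaw(s),s["gripper_width"],s["qd"].round(2),proj("wrist",[.525,.367,.056],s)*1.5)
np.save("s2.npy",np.r_[s["eef_pos"],s["tool_rot"]])
cv2.imwrite("pics/w2.png",im)
cv2.imwrite("pics/w2v.png",cv2.resize(im,(768,576),interpolation=3))
E
```

```text
[0.49618939 0.32228087 0.22719658] 0.32405971041666964 0.847287449051061 [-0.03 -0.06  0.05 -0.01  0.01 -0.  ] [343.91385133 212.26614571]
```

View pics/w2v.png

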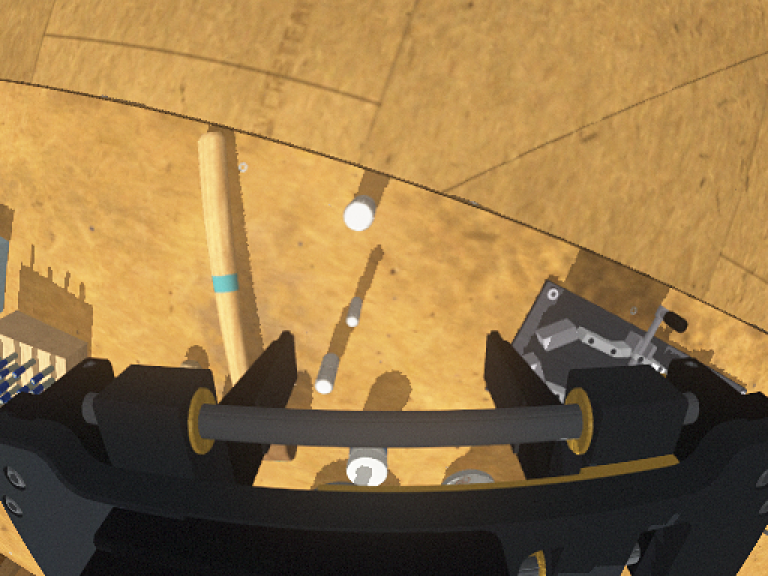

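The thick punch's top is at (357,217) in the enlarged view. The two thin ones are at (351,320) and (324,385), well clear of it.

```bash
python3 - <<'E'
from h import *
v=np.load("s2.npy");s=dict(eef_pos=v[:3],tool_rot=v[3:])
im=cv2.imread("pics/w2.png");hsv=cv2.cvtColor(im,cv2.COLOR_BGR2HSV)
m=((hsv[...,1]<40)&(hsv[...,2]>200)).astype(np.uint8);m[:125]=0;m[160:]=0;m[:,:220]=0;m[:,260:]=0
c=max(cv2.findContours(m,0,1)[0],key=cv2.contourArea);(u,w),r=cv2.minEnclosingCircle(c);print(u*1.5,w*1.5,r*1.5)
P=cast("wrist",u,w,.056,s);print(P)
print(togo(np.r_[P[:2],.041]),observe()["eef_pos"])
E
```

```text
357.7682876586914 215.82621002197266 14.329951286315918
[0.52564331 0.35644011 0.056     ]
[ 0.398 -0.239  1.866] [0.49578758 0.3213861  0.22767704]
```

Call:
{"api": "play_rows", "payload": {"delta_pos": [[0.2, -0.12, 0.3], [0.2, -0.12, 0.3], [0, 0, 0.37], [0, 0, 0.35], [0, 0, 0.3], [0, 0, 0.25], [0, 0, 0], [0, 0, 0]], "turn": [[0, 0, 0], [0, 0, 0], [0, 0, 0], [0, 0, 0], [0, 0, 0], [0, 0, 0], [0, 0, 0], [0, 0, 0]], "fingers": [-0.7, -0.7, -0.7, -0.7, -0.7, -0.7, -0.7, -0.7]}}

```text
t: 3.38
eef_pos: [0.5248, 0.3555, 0.0408]
tool_rot: [0.001, 0.987, 0.16, -0.001]
contact_force: [0.7, -0.1, 1.0]
gripper_width: 0.85
grasp_force: 0.0
```

Call:
{"api": "play_rows", "payload": {"delta_pos": [[0, 0, 0], [0, 0, 0], [0, 0, 0], [0, 0, 0], [0, 0, 0], [0, 0, 0], [0, 0, 0], [0, 0, 0]], "turn": [[0, 0, 0], [0, 0, 0], [0, 0, 0], [0, 0, 0], [0, 0, 0], [0, 0, 0], [0, 0, 0], [0, 0, 0]], "fingers": [1, 1, 1, 1, 1, 1, 1, 1], "grip_force": 25}}

```text
t: 4.05
eef_pos: [0.5254, 0.3579, 0.0417]
tool_rot: [0.0, 0.987, 0.161, -0.0]
contact_force: [-0.0, 0.1, -0.4]
gripper_width: 0.348
grasp_force: 0.0
```

Call:
{"api": "play_rows", "payload": {"delta_pos": [[0, 0, 0], [0, 0, 0], [0, 0, 0], [0, 0, 0], [0, 0, 0], [0, 0, -0.2], [0, 0, -0.37], [0, 0, -0.37], [0, 0, -0.2]], "turn": [[0, 0, 0], [0, 0, 0], [0, 0, 0], [0, 0, 0], [0, 0, 0], [0, 0, 0], [0, 0, 0], [0, 0, 0], [0, 0, 0]], "fingers": [1, 1, 1, 1, 1, 1, 1, 1, 1]}}

```text
t: 4.8
eef_pos: [0.5267, 0.3586, 0.1598]
tool_rot: [-0.001, 0.987, 0.161, 0.002]
contact_force: [0.2, 0.5, -1.0]
gripper_width: 0.238
grasp_force: 25.0
```

```bash
python3 - <<'E'
from h import *
S=np.array([.4641,-.3397])
s=observe();print(s["eef_pos"],yaw(s),s["gripper_width"],s["grasp_force"],s["contact_force"],togo(np.r_[S,.155]))
E
```

```text
[0.52670966 0.35864978 0.15981151] 0.3238410455545539 0.23765478162918127 24.985444843769073 [ 0.17318966  0.54460292 -0.98169079] [-2.816  6.421  0.027]
```

Call:
{"api": "play_rows", "payload": {"delta_pos": [[-0.16, 0.37, 0], [-0.16, 0.37, 0], [-0.16, 0.37, 0], [-0.16, 0.37, 0], [-0.16, 0.37, 0], [-0.16, 0.37, 0], [-0.16, 0.37, 0], [-0.16, 0.37, 0], [-0.16, 0.37, 0], [-0.16, 0.37, 0]], "turn": [[0, 0, 0], [0, 0, 0], [0, 0, 0], [0, 0, 0], [0, 0, 0], [0, 0, 0], [0, 0, 0], [0, 0, 0], [0, 0, 0], [0, 0, 0]], "fingers": [1, 1, 1, 1, 1, 1, 1, 1, 1, 1]}}

```text
t: 5.63
eef_pos: [0.4906, -0.0455, 0.1553]
tool_rot: [-0.0, 0.987, 0.161, -0.0]
contact_force: [0.9, 0.6, -1.3]
gripper_width: 0.237
grasp_force: 25.0
```

Call:
{"api": "play_rows", "payload": {"delta_pos": [[-0.16, 0.37, 0], [-0.16, 0.37, 0], [-0.16, 0.37, 0], [-0.16, 0.37, 0], [-0.16, 0.37, 0], [-0.16, 0.37, 0], [-0.16, 0.37, 0], [0, 0, 0], [0, 0, 0]], "turn": [[0, 0, 0], [0, 0, 0], [0, 0, 0], [0, 0, 0], [0, 0, 0], [0, 0, 0], [0, 0, 0], [0, 0, 0], [0, 0, 0]], "fingers": [1, 1, 1, 1, 1, 1, 1, 1, 1]}}

```text
t: 6.38
eef_pos: [0.467, -0.3266, 0.155]
tool_rot: [-0.001, 0.987, 0.159, -0.0]
contact_force: [-0.1, 1.4, -2.2]
gripper_width: 0.233
grasp_force: 25.0
```

```bash
python3 - <<'E'
from h import *
S=np.array([.4641,-.3397])
s=observe();print(s["eef_pos"],yaw(s),s["gripper_width"],togo(np.r_[S,.1]))
im=get_image("wrist")[:,:,::-1].copy();np.save("s3.npy",np.r_[s["eef_pos"],s["tool_rot"]]);cv2.imwrite("pics/w3.png",im)
print("expect punch bottom/top",proj("wrist",s["eef_pos"]-[0,0,.041],s),proj("wrist",s["eef_pos"]+[0,0,.015],s),"socket mouth",proj("wrist",[*S,.03],s))
cv2.imwrite("pics/w3v.png",cv2.resize(im[80:300,140:400],None,fx=2.7,fy=2.7,interpolation=3))
E
```

```text
[ 0.46695945 -0.32658321  0.15503386] 0.320201796618208 0.23305310224907552 [-0.068  0.116  0.55 ]
expect punch bottom/top [259.47622355 221.68278077] [259.31093913 260.52005226] socket mouth [271.29108362 196.05040125]
```

View pics/w3v.png

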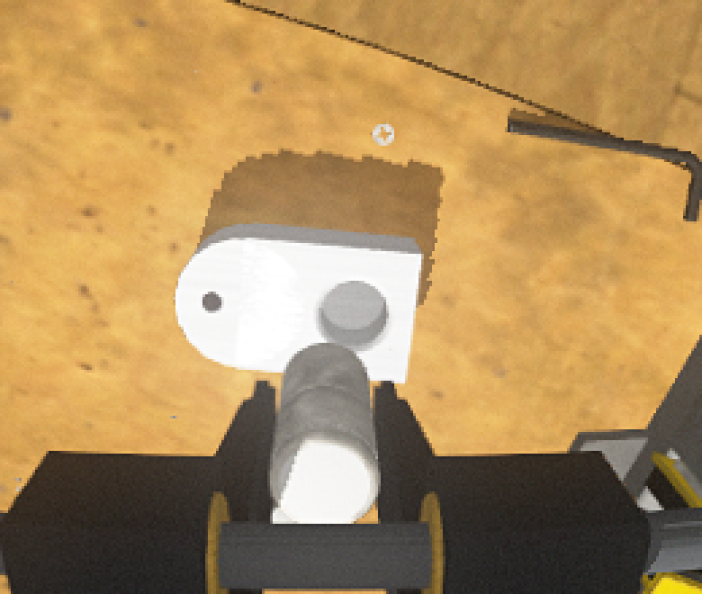

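The carrier's socket mouth is at crop (353,313), which matches the prediction. The punch hangs upright with its bottom rim edge at crop (327,345). Next I'll work out the punch's offset in the hand.

```bash
python3 - <<'E'
from h import *
v=np.load("s3.npy");s=dict(eef_pos=v[:3],tool_rot=v[3:]);R=rot(s)
print(R.round(4).tolist())
for dx in(-.002,0,.002,.004):
    a=np.linspace(0,6.28,60);f=lambda h:np.array([proj("wrist",s["eef_pos"]+R@[dx+.0115*np.cos(t),.0115*np.sin(t),h],s) for t in a])
    b=f(.041);t=f(-.015);print(dx,"bottom rim vmin",b[:,1].min()," top u,v range",t.min(0),t.max(0))
im=cv2.imread("pics/w3.png");g=im[:,261].astype(int);print(g[200:216].tolist())
print("top rim near col",[im[r,261].tolist() for r in range(236,280,3)])
S=np.array([.4641,-.3397]);print(togo(np.r_[S,.1]),observe()["eef_pos"])
E
```

```text
[[0.9492, 0.3148, -0.0007], [0.3148, -0.9492, 0.0011], [-0.0003, -0.0012, -1.0]]
-0.002 bottom rim vmin 209.17988319514583  top u,v range [238.2092304  244.90780027] [280.48164329 281.15543589]
0 bottom rim vmin 206.49341150518163  top u,v range [238.09680566 241.51173946] [280.59205207 278.20475695]
0.002 bottom rim vmin 203.7899439478917  top u,v range [237.98489754 238.07753368] [280.70199868 275.21554652]
0.004 bottom rim vmin 201.06976996724956  top u,v range [237.87357267 234.60546836] [280.81141922 272.1876611 ]
[[152, 153, 154], [153, 152, 156], [154, 152, 156], [163, 166, 167], [175, 176, 177], [188, 189, 189], [194, 197, 199], [123, 130, 135], [130, 135, 139], [134, 140, 146], [137, 141, 146], [134, 142, 145], [128, 134, 140], [131, 136, 140], [126, 129, 134], [127, 133, 138]]
top rim near col [[146, 153, 158], [128, 137, 139], [161, 168, 170], [240, 243, 244], [242, 244, 245], [244, 245, 246], [244, 246, 246], [243, 246, 246], [244, 245, 246], [244, 246, 247], [245, 246, 247], [244, 246, 246], [249, 251, 251], [66, 69, 67], [71, 73, 72]]
[-0.075  0.13   0.549] [ 0.4671359  -0.32513722  0.15487156]
```

Call:
{"api": "play_rows", "payload": {"delta_pos": [[-0.07, 0.13, 0.1], [0, 0, 0.25], [0, 0, 0.25], [0, 0, 0.16], [0, 0, 0], [0, 0, 0], [0, 0, 0.05], [0, 0, 0.05], [0, 0, 0]], "turn": [[0, 0, 0], [0, 0, 0], [0, 0, 0], [0, 0, 0], [0, 0, 0], [0, 0, 0], [0, 0, 0], [0, 0, 0], [0, 0, 0]], "fingers": [1, 1, 1, 1, 1, 1, 1, 1, 1]}}

```text
t: 7.18
eef_pos: [0.4665, -0.3404, 0.0713]
tool_rot: [0.001, 0.987, 0.161, 0.001]
contact_force: [0.5, 0.3, -0.6]
gripper_width: 0.238
grasp_force: 25.0
```

```bash
python3 - <<'E'
from h import *
s=observe();print(s["eef_pos"],s["contact_force"].round(1),togo([.4641,-.3397,.05]))
E
```

```text
[ 0.46649165 -0.3403561   0.071307  ] [ 0.5  0.3 -0.6] [-0.021 -0.014  0.213]
```

Call:
{"api": "play_rows", "payload": {"delta_pos": [[-0.02, -0.01, 0], [0, 0, 0.05], [0, 0, 0.05], [0, 0, 0]], "turn": [[0, 0, 0], [0, 0, 0], [0, 0, 0], [0, 0, 0]], "fingers": [1, 1, 1, 1]}}

```text
t: 7.52
eef_pos: [0.4621, -0.3386, 0.058]
tool_rot: [-0.001, 0.987, 0.161, -0.001]
contact_force: [0.7, 0.1, -2.1]
gripper_width: 0.238
grasp_force: 25.0
```

Call:
{"api": "play_rows", "payload": {"delta_pos": [[0, 0, 0.04], [0, 0, 0.04], [0, 0, 0]], "turn": [[0, 0, 0], [0, 0, 0], [0, 0, 0]], "fingers": [1, 1, 1]}}

```text
t: 7.77
eef_pos: [0.4623, -0.3387, 0.0503]
tool_rot: [-0.001, 0.987, 0.161, -0.001]
contact_force: [0.0, 1.2, -2.4]
gripper_width: 0.238
grasp_force: 25.0
```

Call:
{"api": "play_rows", "payload": {"delta_pos": [[0, 0, 0], [0, 0, 0], [0, 0, 0], [0, 0, -0.1], [0, 0, -0.2], [0, 0, -0.3], [0, 0, -0.1], [0, 0, 0], [0, 0, 0]], "turn": [[0, 0, 0], [0, 0, 0], [0, 0, 0], [0, 0, 0], [0, 0, 0], [0, 0, -0.5], [0, 0, -0.9], [0, 0, -0.9], [0, 0, -0.9]], "fingers": [-0.8, -0.8, -0.8, -0.8, -0.8, -0.8, -0.8, -0.8, -0.8]}}

```text
t: 8.52
eef_pos: [0.4642, -0.3403, 0.1249]
tool_rot: [0.002, 0.937, 0.349, 0.001]
contact_force: [-0.4, -1.1, -0.7]
gripper_width: 0.814
grasp_force: 0.0
```

Call:
{"api": "play_rows", "payload": {"delta_pos": [[0, 0, 0], [0, 0, 0], [0, 0, 0], [0, 0, 0], [0, 0, 0], [0, 0, 0], [0, 0, 0], [0, 0, 0], [0, 0, 0], [0, 0, 0]], "turn": [[0, 0, -0.95], [0, 0, -0.95], [0, 0, -0.95], [0, 0, -0.95], [0, 0, -0.95], [0, 0, -0.95], [0, 0, -0.95], [0, 0, -0.95], [0, 0, -0.95], [0, 0, -0.5]], "fingers": [-0.8, -0.8, -0.8, -0.8, -0.8, -0.8, -0.8, -0.8, -0.8, -0.8]}}

```text
t: 9.35
eef_pos: [0.4634, -0.3396, 0.1231]
tool_rot: [0.001, 0.622, 0.783, -0.0]
contact_force: [0.1, -0.1, -0.2]
gripper_width: 0.901
grasp_force: 0.0
```

```bash
python3 - <<'E'
from h import *
s=observe();print(s["eef_pos"],yaw(s),"turn z share",-(1.8024-yaw(s))/.12,s["gripper_width"],togo([.4607,-.3256,.019]),rot(s).round(3).tolist())
im=get_image("wrist")[:,:,::-1].copy();np.save("s4.npy",np.r_[s["eef_pos"],s["tool_rot"]]);cv2.imwrite("pics/w4.png",im)
print("punch top expected",proj("wrist",[.4641,-.3397,.064],s))
cv2.imwrite("pics/w4v.png",cv2.resize(im,(768,576),interpolation=3))
E
```

```text
[ 0.46336456 -0.33962146  0.12306238] 1.7985742240578628 turn z share -0.03188146618447648 0.9013970224273239 [0.144 0.005 1.04 ] [[-0.226, 0.974, 0.001], [0.974, 0.226, -0.001], [-0.001, 0.001, -1.0]]
punch top expected [260.75413004 212.84802755]
```

View pics/w4v.png

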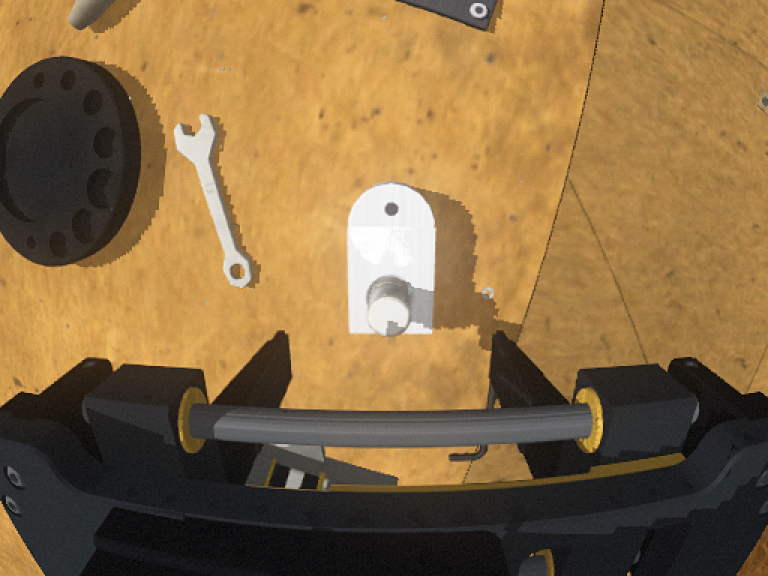

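The punch stands in the socket, top at (388,315) enlarged. The carrier is aligned and centred between the fingers, so I'll go down and grip it.

Call:
{"api": "play_rows", "payload": {"delta_pos": [[0.14, 0, 0.1], [0, 0, 0.3], [0, 0, 0.3], [0, 0, 0.24], [0, 0, 0.1], [0, 0, 0], [0, 0, 0], [0, 0, 0], [0, 0, 0], [0, 0, 0]], "turn": [[0, 0, 0], [0, 0, 0], [0, 0, 0], [0, 0, 0], [0, 0, 0], [0, 0, 0], [0, 0, 0], [0, 0, 0], [0, 0, 0], [0, 0, 0]], "fingers": [-0.8, -0.8, -0.8, -0.8, -0.8, -0.8, 1, 1, 1, 1]}}

```text
t: 10.23
eef_pos: [0.4607, -0.3263, 0.0191]
tool_rot: [0.001, 0.624, 0.781, -0.0]
contact_force: [0.2, 0.4, -0.3]
gripper_width: 0.678
grasp_force: 0.0
```

Call:
{"api": "play_rows", "payload": {"delta_pos": [[0, 0, 0], [0, 0, 0], [0, 0, 0], [0, 0, 0], [0, 0, 0], [0, 0, 0], [0, 0, -0.05], [0, 0, -0.2], [0, 0, -0.15], [0, 0, 0]], "turn": [[0, 0, 0], [0, 0, 0], [0, 0, 0], [0, 0, 0], [0, 0, 0], [0, 0, 0], [0, 0, 0], [0, 0, 0], [0, 0, 0], [0, 0, 0]], "fingers": [1, 1, 1, 1, 1, 1, 1, 1, 1, 1], "grip_force": 35}}

```text
t: 11.07
eef_pos: [0.4608, -0.3266, 0.0598]
tool_rot: [0.002, 0.624, 0.781, -0.0]
contact_force: [0.5, -0.4, -3.5]
gripper_width: 0.526
grasp_force: 35.0
```

```bash
python3 - <<'E'
from h import *
s=observe();ax=np.array([.0833,.9965]);ap=np.array([.429,-.1059])
print(s["eef_pos"],yaw(s),s["gripper_width"],s["contact_force"],"turn",-(1.4874-yaw(s))/.12,togo(np.r_[ap-.008*ax,.065]))
im=get_image("wrist")[:,:,::-1].copy();np.save("s5.npy",np.r_[s["eef_pos"],s["tool_rot"]]);cv2.imwrite("pics/w5.png",im)
E
```

```text
[ 0.46082194 -0.32657331  0.05975193] 1.7939141260870473 0.5257786955022742 [ 0.48504329 -0.37994865 -3.54119149] turn 2.5542843840587266 [ 2.146  0.154 -0.059]
```

Call:
{"api": "play_rows", "payload": {"delta_pos": [[0.2, 0, -0.1], [0.2, 0, 0], [0.2, 0, 0], [0.1, 0, 0], [0, 0, 0], [0, 0, 0]], "turn": [[0, 0, 0.85], [0, 0, 0.85], [0, 0, 0.85], [0, 0, 0], [0, 0, 0], [0, 0, 0]], "fingers": [1, 1, 1, 1, 1, 1]}}

```text
t: 11.62
eef_pos: [0.4531, -0.256, 0.0666]
tool_rot: [-0.0, 0.735, 0.678, -0.0]
contact_force: [0.3, -1.7, -4.0]
gripper_width: 0.525
grasp_force: 35.0
```

```bash
python3 - <<'E'
from h import *
s=observe();im=get_image("wrist")[:,:,::-1].copy();np.save("s5.npy",np.r_[s["eef_pos"],s["tool_rot"]]);cv2.imwrite("pics/w5.png",im)
print(s["eef_pos"],yaw(s),s["gripper_width"])
cv2.imwrite("pics/w5v.png",cv2.resize(im[:300,100:440],None,fx=2,fy=2,interpolation=3))
E
```

```text
[ 0.45307351 -0.25601408  0.06660417] 1.4912205501220341 0.5252058829205445
```

View pics/w5v.png

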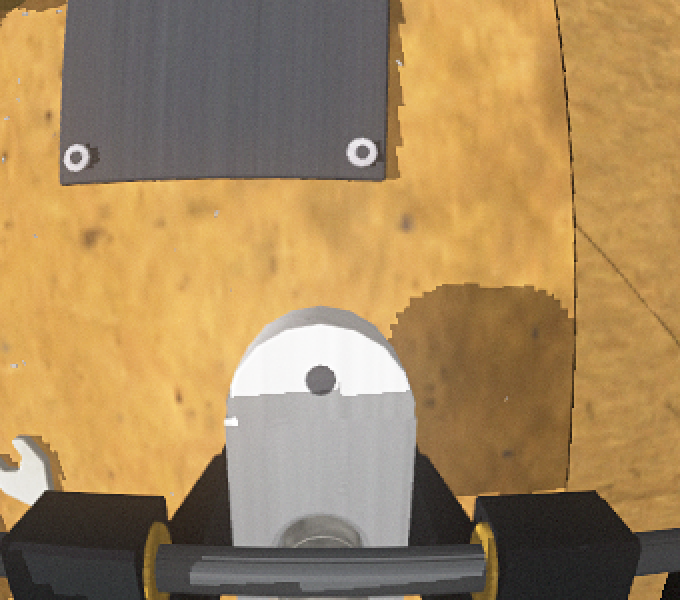

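The view shows the dock plate's near corners at crop (61,183) and (386,179) and its screws at (77,157) and (362,152). The carrier is held straight.

```bash
python3 - <<'E'
from h import *
v=np.load("s5.npy");s=dict(eef_pos=v[:3],tool_rot=v[3:])
c=lambda x,y:cast("wrist",100+x/2,y/2,.006,s)[:2]
A=c(61,182);B=c(386,178);C=c(67,4);D=c(387.5,4);E=c(77,157);F=c(362,152)
print(A,B,np.linalg.norm(A-B),np.linalg.norm(E-F))
for a,b in((A,C),(B,D)):d=b-a;print("edge",np.arctan2(d[1],d[0]))
for a,b in((A,B),(E,F)):d=b-a;print("cross",np.arctan2(d[1],d[0])+np.pi/2)
th=1.4874;ax=np.array([np.cos(th),np.sin(th)]);ap=(A+B)/2+.055*ax;print("apron",ap)
print(togo(np.r_[ap-.008*ax,.06]))
E
```

```text
[ 0.36242168 -0.15218494] [ 0.48411159 -0.16500636] 0.12236348944642547 0.10669536005185044
edge 1.4769170385604633
edge 1.478863354003033
cross 1.4658222803303935
cross 1.4649091407114518
apron [ 0.42784812 -0.1037868 ]
[ 1.423 -0.378  0.07 ]
```

Call:
{"api": "play_rows", "payload": {"delta_pos": [[0.36, -0.1, 0], [0.36, -0.1, 0], [0.36, -0.1, 0], [0.34, -0.08, 0], [0, 0, 0.15], [0, 0, 0.15], [0, 0, 0.06], [0, 0, 0]], "turn": [[0, 0, 0.13], [0, 0, 0], [0, 0, 0], [0, 0, 0], [0, 0, 0], [0, 0, 0], [0, 0, 0], [0, 0, 0]], "fingers": [1, 1, 1, 1, 1, 1, 1, 1]}}

```text
t: 12.33
eef_pos: [0.428, -0.1115, 0.0301]
tool_rot: [-0.002, 0.741, 0.671, -0.001]
contact_force: [-1.1, -0.4, -3.6]
gripper_width: 0.523
grasp_force: 35.0
```

```bash
python3 - <<'E'
from h import *
s=observe();im=get_image("wrist")[:,:,::-1].copy();np.save("s6.npy",np.r_[s["eef_pos"],s["tool_rot"]]);cv2.imwrite("pics/w6.png",im)
print(s["eef_pos"],yaw(s),s["contact_force"],"turn",-(1.475-yaw(s))/.12)
cv2.imwrite("pics/w6v.png",cv2.resize(im[:300,80:460],None,fx=2,fy=2,interpolation=3))
E
```

```text
[ 0.42795866 -0.11147949  0.03006925] 1.472394764798785 [-1.09625933 -0.41918101 -3.58400298] turn -0.021710293343459496
```

View pics/w6v.png

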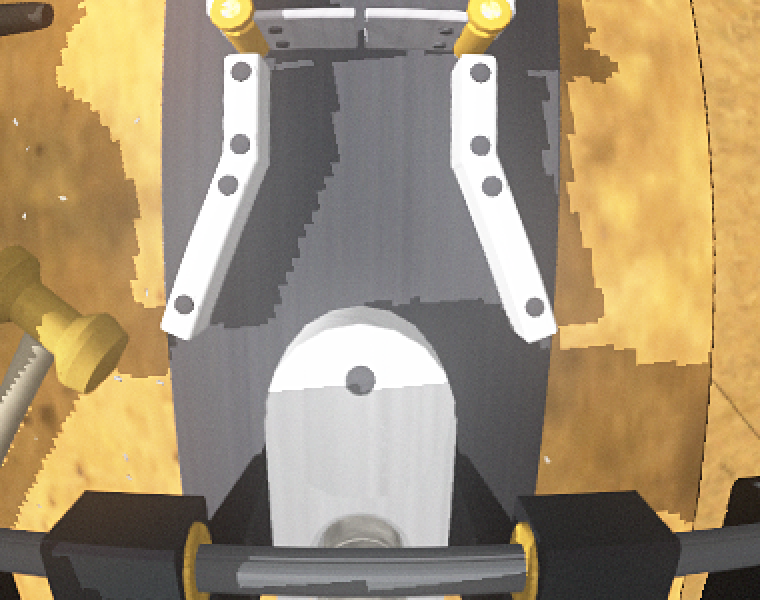

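The view shows the carrier centred on the lane: hole at (360,380), gate gap at (362,30). The rails run straight up the picture. I'll set it down.

Call:
{"api": "play_rows", "payload": {"delta_pos": [[0, 0, 0.03], [0, 0, 0.02], [0, 0, 0], [0, 0, 0], [0, 0, 0], [0, 0, 0], [0, 0, 0], [0, 0, -0.1], [0, 0, -0.3], [0, 0, -0.37]], "turn": [[0, 0, 0], [0, 0, 0], [0, 0, 0], [0, 0, 0], [0, 0, 0], [0, 0, 0], [0, 0, 0], [0, 0, 0], [0, 0, 0], [0, 0, 0]], "fingers": [1, 1, 1, -0.5, -0.5, -0.5, -0.5, -0.5, -0.5, -0.5]}}

```text
t: 13.22
eef_pos: [0.4269, -0.1105, 0.1026]
tool_rot: [-0.003, 0.741, 0.671, -0.001]
contact_force: [0.5, -0.6, 0.4]
gripper_width: 0.748
grasp_force: 0.0
```

Call:
{"api": "play_rows", "payload": {"delta_pos": [[0, 0, -0.1], [-0.3, 0, 0], [-0.32, 0, 0], [0, 0, 0], [0, 0, 0], [0, 0, 0], [0, 0, 0], [0, 0, 0], [0, 0, 0], [0, 0, 0]], "turn": [[0, 0, 0], [0, 0, 0], [0, 0, 0], [0, 0, 0], [0, 0, 0], [0, 0, 0], [0, 0, 0], [0, 0, 0], [0, 0, 0], [0, 0, 0]], "fingers": [1, 1, 1, 1, 1, 1, 1, 1, 1, 1]}}

```text
t: 14.05
eef_pos: [0.423, -0.1725, 0.1135]
tool_rot: [-0.0, 0.741, 0.672, -0.0]
contact_force: [0.4, -0.9, -0.3]
gripper_width: 0.106
grasp_force: 0.0
```

```bash
cat >> h.py <<'E'
TH=1.475;AX=np.array([np.cos(TH),np.sin(TH)]);AY=np.array([-AX[1],AX[0]]);O=np.array([.428,-.104])+.125*AX
def dock(p):return np.round([(np.asarray(p)[:2]-O)@AX*1000,(np.asarray(p)[:2]-O)@AY*1000],1)
def W(x,y,z):return np.r_[O+AX*x/1000+AY*y/1000,z]
E
python3 - <<'E'
from h import *
s=observe();im=get_image("wrist")[:,:,::-1].copy();np.save("s7.npy",np.r_[s["eef_pos"],s["tool_rot"]]);cv2.imwrite("pics/w7.png",im)
print(s["eef_pos"],yaw(s),dock(s["eef_pos"]),s["gripper_width"],togo(W(-195,0,.024)))
for x in(-169.5,-80.5):print(proj("wrist",W(x,0,.036),s)*1.5)
cv2.imwrite("pics/w7v.png",cv2.resize(im,(768,576),interpolation=3))
E
```

```text
[ 0.42301326 -0.17247125  0.11353286] 1.4732330683898955 [-193.6   -1.6] 0.10647199601564586 [-0.013 -0.015  0.895]
[386.70030293 264.82363748]
[386.31658734  97.1299727 ]
```

View pics/w7v.png

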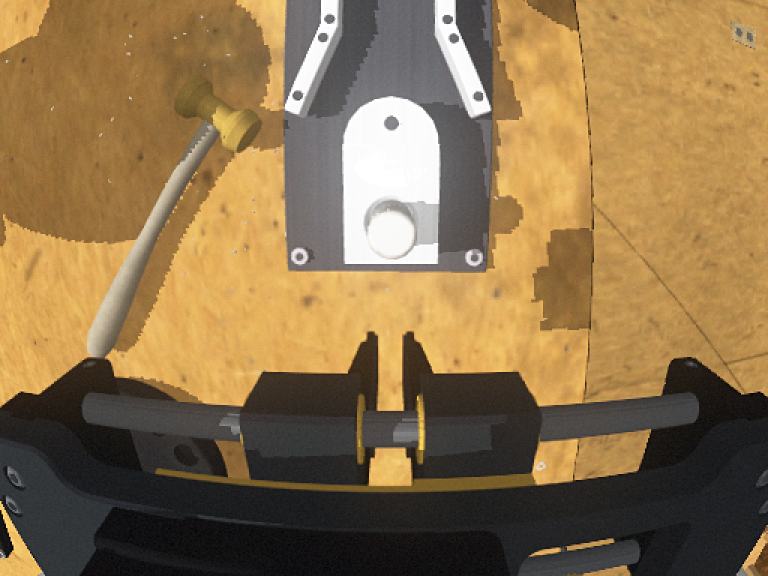

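The carrier stands on the apron with the punch upright and its rear edge at row 264, as predicted. I'll go down behind it and push.

Call:
{"api": "play_rows", "payload": {"delta_pos": [[0, 0, 0.35], [0, 0, 0.35], [0, 0, 0.19], [0, 0, 0], [0.05, 0, 0], [0.05, 0, 0], [0.05, 0, 0], [0.1, 0, 0], [0.1, 0, 0], [0.1, 0, 0]], "turn": [[0, 0, 0], [0, 0, 0], [0, 0, 0], [0, 0, 0], [0, 0, 0], [0, 0, 0], [0, 0, 0], [0, 0, 0], [0, 0, 0], [0, 0, 0]], "fingers": [1, 1, 1, 1, 1, 1, 1, 1, 1, 1]}}

```text
t: 14.93
eef_pos: [0.4291, -0.1284, 0.0266]
tool_rot: [0.002, 0.741, 0.672, 0.0]
contact_force: [-0.7, -4.3, 3.9]
gripper_width: 0.004
grasp_force: 2.2
```

Call:
{"api": "play_rows", "payload": {"delta_pos": [[0.1, 0, 0], [0.1, 0, 0], [0.1, 0, 0], [0.1, 0, 0], [0.1, 0, 0], [0.1, 0, 0], [0.1, 0, 0], [0, 0, 0]], "turn": [[0, 0, 0], [0, 0, 0], [0, 0, 0], [0, 0, 0], [0, 0, 0], [0, 0, 0], [0, 0, 0], [0, 0, 0]], "fingers": [1, 1, 1, 1, 1, 1, 1, 1]}}

```text
t: 15.6
eef_pos: [0.4342, -0.057, 0.0244]
tool_rot: [-0.0, 0.741, 0.672, 0.0]
contact_force: [0.4, -0.7, 1.0]
gripper_width: 0.006
grasp_force: 0.5
```

```bash
python3 - <<'E'
from h import *
s=observe();im=get_image("wrist")[:,:,::-1].copy();np.save("s8.npy",np.r_[s["eef_pos"],s["tool_rot"]]);cv2.imwrite("pics/w8.png",im)
print(s["eef_pos"],yaw(s),dock(s["eef_pos"]),s["contact_force"],s["gripper_width"],togo(W(20,0,.024)))
cv2.imwrite("pics/w8v.png",cv2.resize(im[:300,80:460],None,fx=2,fy=2,interpolation=3))
E
```

```text
[ 0.43417575 -0.0569739   0.02442844] 1.4734898381856214 [-77.6  -1.6] [ 0.36098644 -0.71775863  0.97567057] 0.00630659485023754 [ 0.976 -0.014  0.002]
```

View pics/w8v.png

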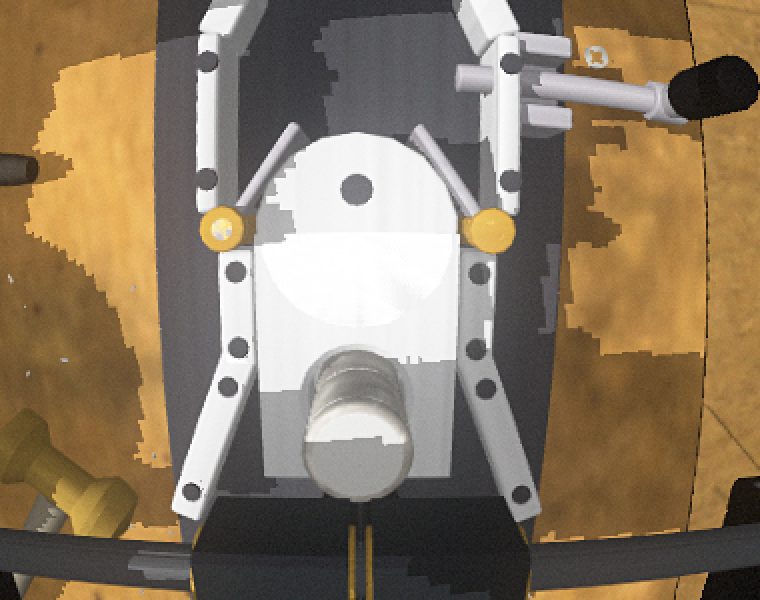

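The nose is through the gate, with the leaves riding on it at (290,130) and (420,130), and the punch is upright. The bolt knob is at (712,88). That was my eleventh picture, one over the limit of 10, so from here I'll work from numbers only.

Call:
{"api": "play_rows", "payload": {"delta_pos": [[0.1, 0, 0], [0.1, 0, 0], [0.1, 0, 0], [0.1, 0, 0], [0.1, 0, 0], [0.1, 0, 0], [0.1, 0, 0], [0.1, 0, 0], [0.1, 0, 0], [0, 0, 0]], "turn": [[0, 0, 0], [0, 0, 0], [0, 0, 0], [0, 0, 0], [0, 0, 0], [0, 0, 0], [0, 0, 0], [0, 0, 0], [0, 0, 0], [0, 0, 0]], "fingers": [1, 1, 1, 1, 1, 1, 1, 1, 1, 1]}}

```text
t: 16.48
eef_pos: [0.4429, 0.033, 0.0244]
tool_rot: [-0.001, 0.741, 0.672, 0.0]
contact_force: [0.2, -0.9, -0.2]
gripper_width: 0.001
grasp_force: 0.0
```

```bash
python3 - <<'E'
from h import *
v=np.load("s8.npy");s=dict(eef_pos=v[:3],tool_rot=v[3:])
f=lambda x,y,z:dock(cast("wrist",80+x/2,y/2,z,s))
print("rear",f(358,478,.036),"nose",f(356,133,.036),"posts",f(223,229,.046),f(491,230,.046),"knob",f(745,82,.06),f(712,88,.05),"bolt rod tip",f(460,78,.022))
s=observe();print(s["eef_pos"],dock(s["eef_pos"]),s["contact_force"],yaw(s))
E
```

```text
rear [-66.4  -1.2] nose [22.  -0.9] posts [-0.5 29.3] [ -0.9 -31.6] knob [ 39.5 -90.8] [ 38.9 -87.5] bolt rod tip [ 39.8 -28.3]
[0.44292259 0.03299745 0.02435629] [12.8 -1.8] [ 0.24343841 -0.88876126 -0.22395345] 1.4733888678488198
```

Call:
{"api": "play_rows", "payload": {"delta_pos": [[0.05, 0, 0], [0.05, 0, 0], [0.05, 0, 0], [0.04, 0, 0], [0.02, 0, 0], [0.02, 0, 0], [0, 0, 0]], "turn": [[0, 0, 0], [0, 0, 0], [0, 0, 0], [0, 0, 0], [0, 0, 0], [0, 0, 0], [0, 0, 0]], "fingers": [1, 1, 1, 1, 1, 1, 1]}}

```text
t: 17.07
eef_pos: [0.4455, 0.0543, 0.0247]
tool_rot: [-0.0, 0.741, 0.671, 0.0]
contact_force: [-0.1, 0.8, 0.1]
gripper_width: 0.005
grasp_force: 0.0
```

```bash
python3 - <<'E'
from h import *
s=observe();print(s["eef_pos"],dock(s["eef_pos"]),s["contact_force"],yaw(s))
E
```

```text
[0.44554905 0.05428681 0.02472341] [34.2 -2.3] [-0.09594492  0.81960299  0.10627668] 1.4720571593462735
```

Call:
{"api": "play_rows", "payload": {"delta_pos": [[0.02, 0, 0], [0.02, 0, 0], [0, 0, 0]], "turn": [[0, 0, 0], [0, 0, 0], [0, 0, 0]], "fingers": [1, 1, 1]}}

```text
t: 17.32
eef_pos: [0.4467, 0.0558, 0.0251]
tool_rot: [0.002, 0.74, 0.672, -0.001]
contact_force: [1.5, -11.4, -0.4]
gripper_width: 0.005
grasp_force: 5.4
```

Call:
{"api": "play_rows", "payload": {"delta_pos": [[0.01, 0, 0], [0, 0, 0], [-0.04, 0, 0], [0, 0, -0.3], [0, 0, -0.35], [-0.3, 0, -0.35], [-0.2, 0, 0], [0, 0, 0]], "turn": [[0, 0, 0], [0, 0, 0], [0, 0, 0], [0, 0, 0], [0, 0, 0], [0, 0, 0], [0, 0, 0], [0, 0, 0]], "fingers": [1, 1, 1, 1, 1, 1, 1, 1]}}

```text
t: 17.98
eef_pos: [0.4429, 0.0061, 0.1245]
tool_rot: [0.002, 0.742, 0.67, 0.002]
contact_force: [0.1, -0.1, -1.1]
gripper_width: 0.005
grasp_force: 0.0
```

```bash
python3 - <<'E'
from h import *
s=observe();im=get_image("wrist")[:,:,::-1].copy();np.save("s9.npy",np.r_[s["eef_pos"],s["tool_rot"]]);cv2.imwrite("pics/w9.png",im)
print(s["eef_pos"],dock(s["eef_pos"]),yaw(s))
# rectified top views (nearest lookups by proj) on planes: carrier top z=.036, leaf top z=.04
def rect(z,xs,ys):
    return np.array([[im[tuple(np.clip(np.round(proj("wrist",W(x,y,z),s)[::-1]).astype(int),0,[383,511]))].mean() for x in xs] for y in ys]).astype(int)
print("along lane y=-15,13 z.036, x 30..60 step2\n",rect(.036,range(30,62,2),[-15,-10,8,13]))
print("leaf z.040 x -6..12 step2, y -20,-10,10,20\n",rect(.04,range(-8,14,2),[-22,-14,-8,6,12,20]))
print("nose x 126..146\n",rect(.036,range(126,146,2),[-1]))
hsv=cv2.cvtColor(im,cv2.COLOR_BGR2HSV);p=proj("wrist",W(40,-94,.055),s);print("knob px",p)
x0,y0=np.round(p).astype(int);sub=hsv[max(0,y0-30):y0+30,x0-35:x0+35,2];m=(sub<45).astype(np.uint8)
n,l,st,ce=cv2.connectedComponentsWithStats(m);
for i in range(1,n):
    if st[i,4]>60:print(st[i],ce[i]+[x0-35,max(0,y0-30)],dock(cast("wrist",*(ce[i]+[x0-35,max(0,y0-30)]),.047,s)))
E
```

```text
[0.44290224 0.00611422 0.12452385] [-14.   -4.3] 1.469664372047463
along lane y=-15,13 z.036, x 30..60 step2
 [[135 135 132 136 135 138 136 138 135 210 217 216 221 220 219 217]
 [136 140 141 143 144 140 142 139 140 207 213 211 215 255 181 150]
 [105 102 102 101 106 126 103 108 100 255 254 254 254 254 255 229]
 [101 101 106 105 106 111 110 111  98 255 254 254 254 254 254 254]]
leaf z.040 x -6..12 step2, y -20,-10,10,20
 [[124 123 123 126 171 134 141 134  88 122 124]
 [121 121 121 122 167 132 136 136  89  82 124]
 [128 123 124 125 169 132 139 136  98  89  87]
 [ 90  90  90  72 244 135 140 141  98  96  87]
 [ 89  93  93  75 251 140 139 140 101  94  96]
 [ 95 100  98  91 191 139 146 145 105  99 100]]
nose x 126..146
 [[229 224 224 226 227 120  92  90 127 130]]
knob px [371.21594085 142.64792893]
```

The carrier's rear is at about x 47, the nose at about x 136, and both leaf edges lie straight across x 0. So it's home and the gate is shut. Next comes the bolt.

```bash
python3 - <<'E'
from h import *
s=observe();print(dock(s["eef_pos"]),yaw(s),togo(W(40.3,-125,.125)),togo(W(40.3,-125,.057)))
v=np.load("s9.npy");s=dict(eef_pos=v[:3],tool_rot=v[3:]);im=cv2.imread("pics/w9.png").max(2)
for z in(.06,.047):
  print(z,[[int(im[tuple(np.round(proj("wrist",W(x,y,z),s)[::-1]).astype(int))]) for y in range(-116,-70,3)] for x in(34,40,46)])
E
```

```text
[-12.9  -3. ] 1.4693910925413407 [ 0.539  1.217 -0.019] [0.538 1.215 0.661]
0.06 [[226, 228, 222, 217, 220, 216, 222, 218, 91, 56, 61, 162, 166, 159, 148, 144], [216, 212, 215, 222, 215, 222, 220, 80, 59, 61, 58, 61, 53, 52, 150, 118], [225, 228, 227, 222, 228, 222, 218, 227, 233, 59, 52, 57, 55, 46, 163, 156]]
0.047 [[217, 219, 219, 227, 229, 230, 100, 61, 55, 54, 46, 166, 154, 138, 142, 136], [216, 222, 215, 221, 224, 232, 60, 64, 62, 58, 54, 49, 46, 137, 148, 149], [229, 226, 228, 223, 224, 229, 233, 171, 105, 57, 54, 45, 157, 156, 137, 133]]
```

Call:
{"api": "play_rows", "payload": {"delta_pos": [[0.13, 0.31, 0], [0.13, 0.31, 0], [0.13, 0.3, 0], [0.14, 0.29, 0.05], [0, 0, 0.35], [0, 0, 0.26], [0, 0, 0], [0, 0, 0]], "turn": [[0, 0, 0], [0, 0, 0], [0, 0, 0], [0, 0, 0], [0, 0, 0], [0, 0, 0], [0, 0, 0], [0, 0, 0]], "fingers": [1, 1, 1, 1, 1, 1, 1, 1]}}

```text
t: 18.7
eef_pos: [0.564, 0.0497, 0.0523]
tool_rot: [-0.003, 0.741, 0.672, -0.002]
contact_force: [0.5, 0.4, 0.1]
gripper_width: 0.002
grasp_force: 0.0
```

```bash
python3 - <<'E'
from h import *
s=observe();print(s["eef_pos"],dock(s["eef_pos"]),s["contact_force"],yaw(s),togo(W(40.3,-78,.057)))
E
```

```text
[0.56403568 0.04965658 0.05232173] [  41.  -120.7] [0.45227506 0.39172265 0.08664009] 1.472618675984593 [-0.008 -0.427 -0.044]
```

Call:
{"api": "play_rows", "payload": {"delta_pos": [[0, -0.06, -0.03], [0, -0.06, 0], [0, -0.06, 0], [0, -0.06, 0], [0, -0.06, 0], [0, -0.06, 0], [0, -0.05, 0], [0, 0, 0]], "turn": [[0, 0, 0], [0, 0, 0], [0, 0, 0], [0, 0, 0], [0, 0, 0], [0, 0, 0], [0, 0, 0], [0, 0, 0]], "fingers": [1, 1, 1, 1, 1, 1, 1, 1]}}

```text
t: 19.37
eef_pos: [0.5248, 0.0528, 0.0585]
tool_rot: [-0.0, 0.741, 0.671, -0.0]
contact_force: [-0.5, 0.2, 0.6]
gripper_width: 0.005
grasp_force: 0.2
```

```bash
python3 - <<'E'
from h import *
s=observe();print(s["eef_pos"],dock(s["eef_pos"]),s["contact_force"])
E
```

```text
[0.52479382 0.05284727 0.05847634] [ 40.4 -81.3] [-0.5388592   0.17619216  0.57069203]
```

Call:
{"api": "play_rows", "payload": {"delta_pos": [[0, -0.03, 0], [0, -0.03, 0], [0, -0.02, 0], [0, 0, 0]], "turn": [[0, 0, 0], [0, 0, 0], [0, 0, 0], [0, 0, 0]], "fingers": [1, 1, 1, 1]}}

```text
t: 19.7
eef_pos: [0.5174, 0.0536, 0.0581]
tool_rot: [-0.0, 0.741, 0.671, -0.0]
contact_force: [0.9, -0.4, 1.3]
gripper_width: 0.005
grasp_force: 0.4
```

Call:
{"api": "play_rows", "payload": {"delta_pos": [[0, -0.02, 0], [0, -0.02, 0], [0, 0, 0]], "turn": [[0, 0, 0], [0, 0, 0], [0, 0, 0]], "fingers": [1, 1, 1]}}

```text
t: 19.95
eef_pos: [0.5135, 0.054, 0.0582]
tool_rot: [-0.0, 0.741, 0.671, -0.0]
contact_force: [1.6, -0.1, 0.2]
gripper_width: 0.005
grasp_force: 0.5
```

```bash
python3 - <<'E'
from h import *
s=observe();print(s["eef_pos"],dock(s["eef_pos"]),s["contact_force"])
im=get_image("wrist")[:,:,::-1].copy();np.save("s10.npy",np.r_[s["eef_pos"],s["tool_rot"]]);cv2.imwrite("pics/w10.png",im)
E
```

```text
[0.5134632  0.05397426 0.05816013] [ 40.4 -70. ] [ 1.61770358 -0.09485877  0.22457367]
```

Call:
{"api": "play_rows", "payload": {"delta_pos": [[0, -0.02, 0], [0, -0.02, 0], [0, 0, 0]], "turn": [[0, 0, 0], [0, 0, 0], [0, 0, 0]], "fingers": [1, 1, 1]}}

```text
t: 20.25
eef_pos: [0.5127, 0.0541, 0.0589]
tool_rot: [0.003, 0.741, 0.671, 0.003]
contact_force: [10.8, -0.7, -5.0]
gripper_width: 0.004
grasp_force: 5.0
```

The bolt has hit its stop at 10.8 N. I'll back off, lift and verify.

Call:
{"api": "play_rows", "payload": {"delta_pos": [[0, 0.05, 0], [0, 0.15, 0], [0, 0, -0.3], [0, 0, -0.35], [-0.3, 0, -0.2], [-0.3, -0.2, 0], [-0.2, -0.3, 0], [0, -0.2, 0], [0, 0, 0]], "turn": [[0, 0, 0], [0, 0, 0], [0, 0, 0], [0, 0, 0], [0, 0, 0], [0, 0, 0], [0, 0, 0], [0, 0, 0], [0, 0, 0]], "fingers": [1, 1, 1, 1, 1, 1, 1, 1, 1]}}

```text
t: 21.0
eef_pos: [0.4484, -0.0206, 0.1419]
tool_rot: [-0.002, 0.742, 0.671, -0.001]
contact_force: [-0.0, 0.5, -0.5]
gripper_width: 0.003
grasp_force: 0.0
```

```bash
python3 - <<'E'
from h import *
s=observe();im=get_image("wrist")[:,:,::-1].copy();cv2.imwrite("pics/w11.png",im);g=im.max(2)
print(s["eef_pos"],dock(s["eef_pos"]))
L=lambda pts:[int(g[tuple(np.clip(np.round(proj("wrist",W(*p),s)[::-1]).astype(int),0,[383,511]))]) for p in pts]
print("rear z.036 x38..56",[L([(x,y,.036) for x in range(38,58,2)]) for y in(-14,12)])
print("leaves z.04 x-6..8",[L([(x,y,.04) for x in range(-6,10,2)]) for y in(-22,-8,8,20)])
print("knob top z.06 x40, y -80..-40",L([(40,y,.06) for y in range(-80,-38,3)]))
print("rod z.026 x41 y-30..30",L([(40.5,y,.026) for y in range(-36,30,4)]),"beside x36",L([(34,y,.026) for y in range(-36,30,4)]))
print("nose",L([(x,-1,.036) for x in range(126,146,2)]))
c=proj("wrist",W(92.5-.7-22.5,-1.2,.070),s);print("punch top px",c)
x,y=np.round(c).astype(int);print(g[y-20:y+21:4,x-24:x+25:4].tolist())
# bystanders, side view: compare with start
a=cv2.imread("pics/side0.png").astype(int);b=get_image("side")[:,:,::-1].astype(int)
for n,(u,v) in dict(med=(289,302),thin=(263,300),jar=(315,285)).items():
    print(n,np.abs(a-b)[v-12:v+12,u-10:u+10].mean().round(1))
E
```

```text
[ 0.44836101 -0.02060523  0.14186715] [-40.  -12.3]
rear z.036 x38..56 [[224, 244, 235, 166, 144, 255, 254, 254, 254, 254], [107, 110, 107, 106, 134, 255, 254, 254, 254, 254]]
leaves z.04 x-6..8 [[127, 125, 119, 169, 133, 136, 97, 127], [128, 132, 122, 234, 136, 136, 87, 87], [98, 94, 109, 248, 145, 138, 93, 97], [96, 95, 106, 183, 141, 147, 99, 96]]
knob top z.06 x40, y -80..-40 [146, 140, 135, 130, 132, 140, 107, 53, 52, 57, 56, 51, 184, 182]
rod z.026 x41 y-30..30 [184, 185, 185, 245, 246, 247, 246, 245, 245, 245, 245, 104, 109, 109, 110, 112, 112] beside x36 [158, 134, 139, 135, 144, 143, 145, 142, 143, 140, 142, 108, 103, 106, 109, 105, 107]
nose [227, 224, 221, 220, 232, 78, 84, 84, 84, 84]
punch top px [244.82751205  68.76910578]
[[219, 219, 223, 222, 219, 222, 223, 220, 224, 219, 224, 226, 227], [222, 218, 220, 225, 228, 224, 222, 220, 225, 221, 223, 227, 222], [222, 220, 219, 223, 228, 190, 199, 193, 179, 223, 220, 228, 226], [221, 218, 222, 226, 207, 228, 226, 228, 226, 185, 224, 225, 224], [223, 217, 223, 180, 225, 223, 227, 226, 225, 224, 187, 227, 220], [221, 218, 220, 191, 223, 225, 225, 225, 223, 225, 156, 229, 222], [218, 255, 255, 191, 221, 222, 221, 223, 222, 227, 160, 211, 220], [255, 254, 254, 184, 217, 222, 222, 219, 223, 186, 156, 219, 224], [255, 254, 254, 251, 174, 188, 215, 206, 177, 151, 192, 227, 226], [255, 254, 254, 254, 224, 196, 148, 144, 148, 168, 217, 224, 223], [255, 254, 254, 254, 254, 254, 246, 249, 255, 254, 254, 233, 221]]
med 1.3
thin 1.3
jar 1.3
```

```bash
python3 -c "
from station import *
print(close_job())"
```

```text
the job is handed in; nothing more can be done
None
```

The job is handed in at about 21 s: the thick punch stands in the carrier, the carrier is home behind the shut gate, the bolt is fully in, and the bystanders are untouched; I viewed 11 pictures, one over the limit of 10.

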